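Load the patch press and set its pressure dial

TASK

Load the little fabric-patch press: fit both L-shaped wooden dies, tabs up, side by side flat on the floor of its shallow metal tray. Then set its pressure dial: turn it clockwise to its end stop, then back it off anticlockwise exactly four clicks, and let go. Leave everything else on the table where it is.

Things in the scene. Friction and masses are not known exactly. Their poses are not given: they have to be found in the camera images.
- die_a: one of two identical L-shaped plywood dies, 12 mm thick: a 78 mm square less one 41 mm square corner (at its +x +y), so both arms are 37 mm wide; 60 to 130 g. Origin: the square's centre, underside; z up. An upright finger tab centred at x -12, y -12 mm (22 mm along x, 12 mm thick along y) rises to 42 mm above the underside. Starts on the table, tab up, any yaw
- die_b: one of two identical L-shaped plywood dies, 12 mm thick: a 78 mm square less one 41 mm square corner (at its +x +y), so both arms are 37 mm wide; 60 to 130 g. Origin: the square's centre, underside; z up. An upright finger tab centred at x -12, y -12 mm (22 mm along x, 12 mm thick along y) rises to 42 mm above the underside. Starts on the table, tab up, any yaw
- press: patch press, fixed: a shallow aluminium tray and, on its +y side, a white housing with a dial on top. Origin: under the tray's centre at table height; z up. Tray inside 84 mm along x, 124 mm along y; walls 6 mm thick, tops 18 mm above the table. Housing: x -100 to 100, y 97 to 212 mm, 75 mm tall; a crank behind it reaches y 280 mm, 102 mm up
- tray_floor (a point): centre of the tray's inner floor, 8 mm above the table; axes as the press. The two dies just fill the tray, one towards each end along y, one turned a half turn from the other so that an arm of each lies in the other's missing corner (3 mm play all round when centred)
- dial_grip (a point): on the dial's upright axis (press x 0, y 150 mm), 108 mm above the table. The black dial is a 48 mm disc, top face 86 mm above the table, with an upright grip bar 44 mm long, 14 mm thick, up to 120 mm above the table. This point's x runs along the bar towards the end with a white pointer line and turns with the dial; y is across it
- dial (a joint): dial angle, rad, growing anticlockwise seen from above. 0: first click position, at the clockwise end stop (the stop is at -0.04), pointer along the press's +x. A click every 20 degrees (0.349), up to click 8. A spring pawl (about 0.1 N m to pass a click) pulls the freed dial into the nearest click. Starts one to three clicks open
- spool_red: wooden thread spool standing on end, 37 mm across, 50 mm tall; origin under its centre; a bystander
- spool_grey: another such wooden spool, 37 mm across, 50 mm tall; origin under its centre; a bystander
- thimble: steel thimble, 21 mm across, 24 mm tall, mouth down; origin under its centre; a bystander
- thread_reel: tall thread reel standing on end, 52 mm across, 100 mm tall; origin under its centre; a bystander
- tape_case: round white tape-measure case lying flat, 60 mm across, 18 mm tall; origin under its centre; a bystander
- button_tin: round steel tin, 68 mm across, 50 mm tall; origin under its centre; a bystander
- screwdriver: small screwdriver, 140 mm long, lying on the table; a bystander
Mind the look-alikes: they are no part of the job. Leave any pink or turquoise look-alike of the die_a alone. What is shaped like the die_b but purple is not meant.

How it is judged:
By the outcome, as a careful person would: the job done as asked, in the order asked, and still so for the second after the job is handed in, with the robot touching nothing.
It also fails if it takes over 72 s, if anything falls off the work surface, if the arm or the gripper's body presses on something with over 40 N, if the wrist force passes 120 N, or if a joint passes its speed limit or range.

ROBOT

A 7-joint arm with a two-finger parallel gripper is mounted at the origin on the work surface. World frame = base frame: x ahead of the robot, y to its left, z up, the work surface at z = 0. Lengths are in mm, angles in rad, forces in N, time in s.
With the tool pointing down it reaches from about 400 to 875 mm from the base axis. Payload 4.4 kg.
Tool frame: the origin (TCP) lies midway between the tips of the shut fingers; the grasp point (between the pads) lies 19 mm behind it (ctrl.pinch_z is the distance from the TCP to the grasp point, in mm); z points along the fingers, y is the line along which they close (so a half turn about z gives the same grasp; the last joint's range is limited). The gripper opens to 85 mm and grips with 20 to 120 N. Pads are 22 mm wide; open, the fingers measure 114 mm over their backs; the gripper's body (76 mm by 85 mm) begins 54 mm behind the grasp point. The pads swing forward as they close: fully open they stand 13 mm farther back than shut.
Start: joints at [-1.335, 0.628, 0.038, 1.517, -0.027, 0.996, -0.02], TCP at [193.181, 620.644, 231.313] pointing down, gripper open.
Joint ranges: [-3.06, 3.06], [-0.37, 2.12], [-1.25, 1.32], [0.18, 2.47], [-1.1, 4.24], [0.23, 1.98], [-2.94, 2.94]. Speed limits (rad/s): [2.57, 2.57, 3.14, 3.14, 3.14, 3.14, 3.14].

INTERFACE

Orientations are given as [roll, pitch, yaw] about the fixed x, y, z axes, in that order (R = Rz(yaw) Ry(pitch) Rx(roll)).
In Python, from cell import read_state, cams, order, ctrl gives the robot as it stands.
- The arm moves only by the tool move_arm, never from a script. Its argument "targets" is text: rows parted by semicolons, each of 7 numbers parted by spaces: the gripper's target within -1 to 1 (fully open at 1, half-way at 0, shut at -1), then the shift along the tool's x, y, z in cm, then the turn, a rotation vector about the tool's x, y, z in degrees. A call has 1 to 5 rows; each row shifts and turns the commanded pose from where the row before left it, along the tool's axes as they then stand; what a row does not reach is not made up. A row lasts 1/12 s, in which the tool goes at most 41.7 mm and 7.16 degrees, less where a joint would pass 70% of its speed; a pose out of reach is approached as far as the arm can. A call with a gripper value outside its range is refused whole. The fingers move at their own pace and stop on an object; the grip force is fixed at half the most. Time passes only in rows, so rows that do not move let the fingers close. It gives the time, the measured TCP pose, the force, the opening and the grip force at its end, in the units of the state.
- read_state(): the state, without advancing time (a new reading comes with each control period).
- cams.get_image(name): name is "side" or "top"; returns a dict with "color" (400x640x3 uint8, red, green, blue), "fovy" (degrees; the focal length in pixels is half the picture's height over the tangent of half this angle, whatever the lens; pixels are square), "cx", "cy" (the principal point, pixels), "k1" (the pictures are not rectified: a ray, as slopes to the right and down, at radius r is drawn at 1 + k1 r^2 times it, then the intrinsics apply), "rvec" (rotation vector, rad) and "tvec" (3), from world to camera coordinates, as OpenCV has them. Camera axes: x right, y down, z forward; pixel columns grow to the right and rows downward; lengths in mm; the calibration is good to about 2 mm. A picture is of the moment at which its call begins. There is no depth.
- order.finish_job(): hands the job in; it is judged then, once.
The state is a dict: "clock": time; "qpos": joint angles; "qd": joint speeds; "tau": joint torques, N m; "eef_pos": TCP position; "tool_rot": TCP orientation; "force": force on the tool from outside, world axes, zero at the start; "torque": the same for the moment, N m; "width": finger opening in mm; "gripper_force": force on a finger pad.
Only numpy, scipy, OpenCV 4.12 (cv2) and the standard library are available. Lean on these libraries where they do the work, as an engineer would, in place of code of your own. Each camera call takes 0.05 s, during which the arm holds its last target. There are 200 camera calls.

## Working session

There is one attempt and no reset: what is moved stays moved. The work goes in short steps, Python scripts to look and compute and a tool call to move; the robot and the scene stay as the last step left them, time stands still between calls to the robot, and variables do not carry over. Pictures are saved under pics/ and viewed, at most 10 in all, crops included, and the job is handed in when it is done.

Besides the shell and the picture viewer there is one more tool, called after "Call:" as name(argument=value, ...) on one line, values as JSON. move_arm: Moves the arm, as the interface text tells. Its arguments: {"type":"object","properties":{"targets":{"type":"string"}},"required":["targets"]}

```bash
mkdir -p pics; ls
python3 - <<'E'
from cell import read_state,cams
import cv2,numpy as np
s=read_state();print({k:np.round(v,3) for k,v in s.items()})
for n in("top","side"):
    d=cams.get_image(n);cv2.imwrite(f"pics/{n}0.png",d["color"][...,::-1]);np.save(f"{n}0.npy",d,allow_pickle=True)
    print(n,{k:np.round(d[k],4) for k in d if k!="color"}); R=cv2.Rodrigues(np.array(d["rvec"],float))[0];print("cam",-R.T@np.array(d["tvec"]))
E
```

```text
pics
{'clock': np.float64(0.0), 'qpos': array([-1.335,  0.629,  0.038,  1.518, -0.027,  0.996, -0.02 ]), 'qd': array([ 0.001,  0.002, -0.   ,  0.001, -0.   , -0.001, -0.001]), 'tau': array([-1.0000e-03, -5.6341e+01,  1.2270e+00, -1.9344e+01,  1.1000e-02,
        1.1000e-02, -0.0000e+00]), 'eef_pos': array([192.956, 620.026, 230.369]), 'tool_rot': array([-3.14,  0.  ,  2.84]), 'force': array([ 0.558, -0.457,  0.229]), 'torque': array([ 0.004, -0.031,  0.012]), 'gripper_force': np.float64(0.0), 'width': np.float64(85.131)}
top {'fovy': np.float64(46.9511), 'cx': np.float64(324.3323), 'cy': np.float64(200.7491), 'k1': np.float64(-0.0368), 'rvec': array([ 2.1731, -2.1251,  0.1673]), 'tvec': array([-111.2512,  566.0638, 1162.6109])}
cam [ 392.22791158  -90.12074194 1233.8981537 ]
side {'fovy': np.float64(45.6061), 'cx': np.float64(317.1775), 'cy': np.float64(204.9311), 'k1': np.float64(0.0001), 'rvec': array([ 2.3791, -0.3508,  0.1244]), 'tvec': array([-569.5374,  115.6869, 1123.8085])}
cam [ 361.22166101 -809.56107267  902.68030113]
```

View pics/top0.png

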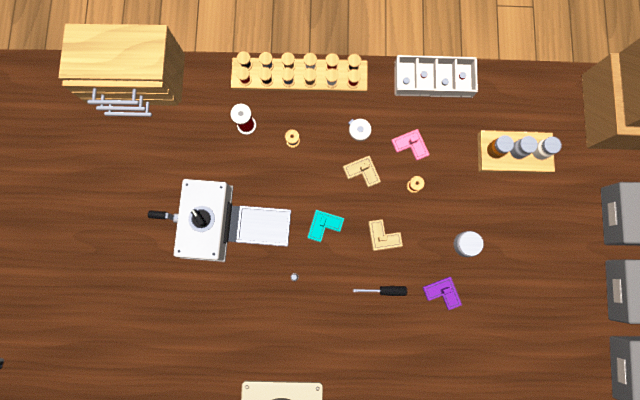

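View pics/side0.png

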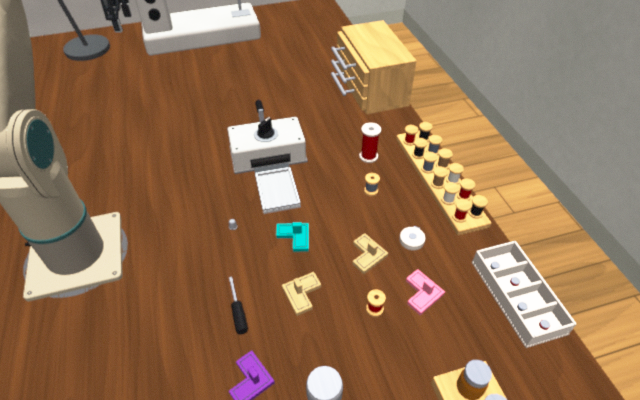

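Run:
```python
import cv2,numpy as np
t=cv2.imread("pics/top0.png");s=cv2.imread("pics/side0.png")
a=cv2.resize(t[165:275,140:300],None,fx=5,fy=5,interpolation=cv2.INTER_CUBIC)
cv2.imwrite("pics/c1.png",a)
b=cv2.resize(t[145:260,300:440],(487,400),interpolation=cv2.INTER_CUBIC)
c=cv2.resize(s[225:320,270:400],(312,228),interpolation=cv2.INTER_CUBIC)
m=np.zeros((400,800,3),np.uint8);m[:,:487]=b;m[:228,488:800]=c;cv2.imwrite("pics/c2.png",m)
h=cv2.cvtColor(t,cv2.COLOR_BGR2HSV)
for p in[(363,165),(385,243),(372,178),(330,225),(355,210),(265,225),(195,245),(237,222)]:print(p,h[p[1],p[0]])
h=cv2.cvtColor(s,cv2.COLOR_BGR2HSV)
for p in[(378,252),(300,300),(335,270),(278,190),(250,155)]:print(p,h[p[1],p[0]])
```

```text
(363, 165) [ 23  85 248]
(385, 243) [ 22  85 247]
(372, 178) [ 22  83 248]
(330, 225) [ 89 255 233]
(355, 210) [ 12 163 122]
(265, 225) [116   7 250]
(195, 245) [120   1 252]
(237, 222) [106  21 131]
(378, 252) [ 23  94 249]
(300, 300) [ 24  86 251]
(335, 270) [ 14 172 126]
(278, 190) [100   3 249]
(250, 155) [ 10  15 150]
```

View pics/c1.png

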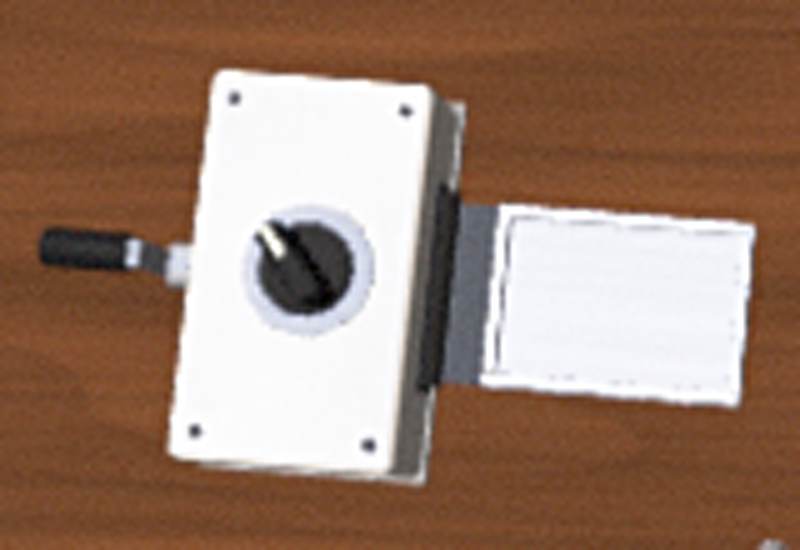

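View pics/c2.png

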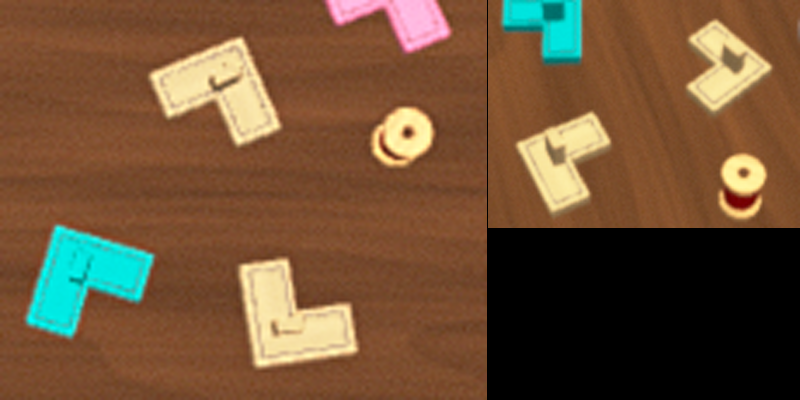

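The plywood pair at top-image (363,170) and (385,236) are die_a and die_b, because they are light wood. The look-alikes are turquoise (325,225), pink (411,145) and purple (443,293). The tray is centred near (265,226), and the dial is near (201,219) with its pointer up-left. Next I fit poses by silhouette in both cameras.

```bash
cat > lib.py <<'E'
import cv2,numpy as np
from scipy.optimize import minimize,least_squares
from scipy.spatial.transform import Rotation as Ro
def K(d):
    f=d["color"].shape[0]/2/np.tan(np.radians(d["fovy"])/2)
    return np.array([[f,0,d["cx"]],[0,f,d["cy"]],[0,0,1.]]),np.array([d["k1"],0,0,0,0.])
def proj(P,d):
    k,D=K(d);return cv2.projectPoints(np.array(P,float).reshape(-1,1,3),np.array(d["rvec"],float),np.array(d["tvec"],float),k,D)[0][:,0]
def unproj(uv,z,d):
    k,D=K(d);n=cv2.undistortPoints(np.array(uv,float).reshape(-1,1,2),k,D)[:,0]
    R=cv2.Rodrigues(np.array(d["rvec"],float))[0];c=-R.T@np.array(d["tvec"],float).ravel()
    r=np.c_[n,np.ones(len(n))]@R;return c+r*((z-c[2])/r[:,2])[:,None]
def box(x0,x1,y0,y1,z0,z1):return np.array([[x,y,z] for x in(x0,x1) for y in(y0,y1) for z in(z0,z1)],float)
DIE=[box(-39,39,-39,-2,0,12),box(-39,-2,-39,39,0,12),box(-23,-1,-18,-6,12,42)]
def place(P,p,z=0):
    c,s=np.cos(p[2]),np.sin(p[2]);return P@np.array([[c,s,0],[-s,c,0],[0,0,1]])+[p[0],p[1],z]
S=4
def sil(parts,p,d,roi,z=0):
    x,y,w,h=roi;m=np.zeros((h*S,w*S),np.uint8)
    for b in parts:
        q=(proj(place(b,p,z),d)-[x-.5,y-.5])*S
        cv2.fillConvexPoly(m,np.round(cv2.convexHull(q.astype(np.float32))*16-8).astype(np.int32),255,cv2.LINE_8,4)
    return cv2.resize(m,(w,h),interpolation=cv2.INTER_AREA)/255.
def fit(parts,p0,views,z=0):
    def cost(p):return sum(np.abs(sil(parts,[p[0],p[1],p[2]/50],d,roi,z)-m).sum()/m.sum() for d,m,roi in views)
    best=None
    x=np.array([p0[0],p0[1],p0[2]*50])
    for st in(12,3,1):
        r=minimize(cost,x,method="Nelder-Mead",options=dict(initial_simplex=x+st*np.array([[0,0,0],[1,0,0],[0,1,0],[0,0,1.]]),xatol=.02,fatol=1e-5));x=r.x
    return np.array([x[0],x[1],x[2]/50]),r.fun
def load(n):return np.load(n,allow_pickle=True).item()
def wood(d,roi):
    x,y,w,h=roi;c=cv2.cvtColor(d["color"][y:y+h,x:x+w],cv2.COLOR_RGB2HSV).astype(float)
    # soft coverage by value between table (~125) and wood; dark tab faces filled
    m=((c[...,2]>165)|(c[...,1]<130)).astype(np.uint8)
    return cv2.morphologyEx(m,cv2.MORPH_CLOSE,np.ones((3,3))).astype(float)
E
python3 - <<'E'
from lib import *
t,s=load("top0.npy"),load("side0.npy")
dies={}
for n,rt,rs,in(("A",(338,148,50,46),(343,228,50,48)),("B",(360,212,50,46),(276,265,50,52))):
    mt,ms=wood(t,rt),wood(s,rs)
    c=unproj([[rt[0]+rt[2]/2,rt[1]+rt[3]/2]],6,t)[0]
    for tag,V in(("both",[(t,mt,rt),(s,ms,rs)]),("top",[(t,mt,rt)]),("side",[(s,ms,rs)])):
        r=min((fit(DIE,[c[0],c[1],y],V) for y in np.arange(4)*np.pi/2+.3),key=lambda r:r[1])
        print(n,tag,r[0].round(2),round(r[1],3))
q=np.array([140,165])-.4
tr=np.array([[500,205],[755,225],[738,407],[480,385]])/5+q
ho=np.array([[216,69],[434,85],[392,474],[168,460]])/5+q
# press frame: image left=+y, up=+x
mt=[[48,68,18],[48,-68,18],[-48,-68,18],[-48,68,18]]; mh=[[100,212,75],[100,97,75],[-100,97,75],[-100,212,75]]
c=unproj([[265,226]],8,t)[0]
for M,I in((mt,tr),(mh,ho),(mt+mh,np.r_[tr,ho])):
    r=least_squares(lambda p:(proj(place(np.array(M,float),p),t)-I).ravel(),[c[0],c[1],0]);print("press",r.x.round(3),np.abs(r.fun).max().round(2))
p=r.x
print("tray side px",proj(place(np.array(mt,float),p),s).round(1).tolist())
print("dial",place(np.array([[0,150,108.]]),p)); 
ptr=unproj(np.array([[262,228],[272,250],[325,300],[305,270]])/5+q,120,t);print(ptr.round(1))
E
```

```text
A both [ 649.83 -197.41    1.98] 0.1
A top [ 650.39 -197.92    1.99] 0.048
A side [ 649.36 -197.14    1.98] 0.04
B both [ 489.07 -262.61    4.88] 0.103
B top [ 489.14 -262.98    4.88] 0.058
B side [ 488.79 -262.48    4.88] 0.043
press [ 5.01767e+02  6.14690e+01 -6.00000e-02] 0.18
press [ 5.02808e+02  6.05940e+01 -5.20000e-02] 0.57
press [ 5.01979e+02  6.10250e+01 -5.60000e-02] 0.72
tray side px [[289.6, 166.3], [300.0, 201.9], [262.5, 208.6], [254.6, 172.1]]
dial [[510.42263015 210.78717744 108.        ]]
[[526.2 224.  120. ]
 [515.5 218.5 120. ]
 [491.7 191.2 120. ]
 [506.1 201.8 120. ]]
```

Run:
```python
import cv2
s=cv2.imread("pics/side0.png")
cv2.imwrite("pics/c3.png",cv2.resize(s[95:215,220:315],None,fx=5,fy=5,interpolation=cv2.INTER_CUBIC))
```

```text
(no output)
```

View pics/c3.png

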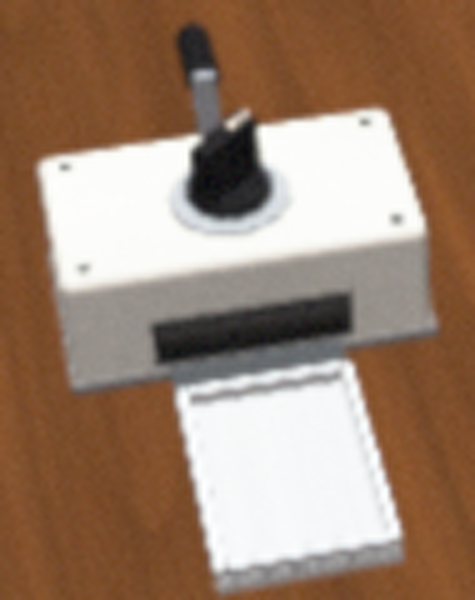

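Run:
```python
from lib import *
t,s=load("top0.npy"),load("side0.npy")
q=np.array([140,165])-.4;q2=np.array([220,95])-.4
tr=np.array([[500,205],[755,225],[738,407],[480,385]])/5+q
ho=np.array([[216,69],[434,85],[392,474],[168,460]])/5+q
trs=np.array([[355,360],[403,540],[217,572],[177,390]])/5+q2
hos=np.array([[386,108],[428,235],[64,290],[38,160]])/5+q2
mt=np.array([[48,68,18],[48,-68,18],[-48,-68,18],[-48,68,18]],float); mh=np.array([[100,212,75],[100,97,75],[-100,97,75],[-100,212,75]],float)
def f(L,p0=[502,61,-.05]):
    r=least_squares(lambda p:np.concatenate([(proj(place(M,p),d)-I).ravel() for M,I,d in L]),p0);print(r.x.round(3),r.fun.round(1).tolist());return r.x
f([(mt,tr,t)]);f([(mt,trs,s)]);f([(mh,hos,s)])
p=f([(mt,tr,t),(mt,trs,s)]);p=f([(mt,tr,t),(mt,trs,s),(mh,ho,t),(mh,hos,s)])
print("dial",place(np.array([[0,150,108.]]),p))
a=unproj(np.array([[195,150],[250,118]])/5+q2,120,s);print(a.round(1),np.degrees(np.arctan2(*(a[1]-a[0])[[1,0]])))
# predicted bar ends for each click
for k in(1,2,3):
    th=np.radians(20*k);e=np.array([[22*np.cos(th),150+22*np.sin(th),120],[-22*np.cos(th),150-22*np.sin(th),120.]])
    w=place(e,p);print(k,((proj(w,t)-q)*5).round(0).tolist(),((proj(w,s)-q2)*5).round(0).tolist())
```

```text
[ 5.01767e+02  6.14690e+01 -6.00000e-02] [0.0, -0.0, -0.1, 0.2, -0.1, -0.1, 0.1, -0.0]
[ 5.0287e+02  5.8855e+01 -6.3000e-02] [-0.3, 0.2, 0.2, -0.1, -0.2, 0.1, 0.3, -0.1]
[ 5.02233e+02  5.71990e+01 -5.80000e-02] [0.5, -0.3, 0.7, -0.3, -0.9, 0.5, -0.3, -0.1]
[ 5.02384e+02  6.05360e+01 -6.10000e-02] [0.4, -0.3, 0.3, -0.0, 0.3, -0.3, 0.5, -0.3, -0.7, -0.2, -0.1, -0.6, -0.5, -0.4, -0.1, -0.5]
[ 5.02353e+02  6.01320e+01 -5.70000e-02] [0.5, -0.1, 0.4, -0.1, 0.5, -0.4, 0.7, -0.1, -0.8, -0.1, -0.0, -0.5, -0.3, -0.2, -0.2, -0.3, -0.2, -0.4, 0.8, -0.1, 0.5, 0.6, -0.3, -0.4, 0.2, -1.0, 0.5, -1.0, -1.1, -0.2, -0.5, -0.8]
dial [[510.85080149 209.89127981 108.        ]]
[[493.1 198.6 120. ]
 [527.  216.9 120. ]] 28.343576216051737
1 [[279.0, 217.0], [299.0, 303.0]] [[259.0, 117.0], [187.0, 146.0]]
2 [[264.0, 223.0], [314.0, 297.0]] [[250.0, 111.0], [196.0, 152.0]]
3 [[253.0, 234.0], [325.0, 285.0]] [[238.0, 107.0], [208.0, 156.0]]
```

Fits: A (650,-197.5, 113.7°), B (489,-262.7, -80.4°), press (502.4,60.5, -3.4°), dial near (510.9,210), at click 2. A goes to the near slot (press yaw 90°) and B to the far slot (press yaw -90°). First the transit to A.

Create go.py:
```python
import sys,numpy as np
from cell import read_state
from scipy.spatial.transform import Rotation as Ro
def go(x,y,z,yaw):
    s=read_state();R=Ro.from_euler("xyz",s["tool_rot"]);T=Ro.from_euler("xyz",[180,0,yaw],degrees=True)
    print("t",round(float(s["clock"]),2),"pos",np.round(s["eef_pos"],1),"rot",np.degrees(s["tool_rot"]).round(1),"w",round(float(s["width"]),1),"gf",round(float(s["gripper_force"]),1),"F",np.round(s["force"],1),"tau",np.round(s["torque"],2),"q7",round(float(s["qpos"][6]),2))
    print("shift cm",(R.inv().apply(np.array([x,y,z])-s["eef_pos"])/10).round(2),"turn",np.degrees((R.inv()*T).as_rotvec()).round(2))
if __name__=="__main__":go(*map(float,sys.argv[1:]))
```

```text
(no output)
```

Call:
move_arm(targets="0 -2.9 -2.7 0.3 0 0 0;0 -2.9 -2.7 0.3 0 0 0;0 -2.9 -2.7 0.3 0 0 0;0 -2.9 -2.7 0.3 0 0 0;0 -2.9 -2.7 0.3 0 0 0")

```text
clock: 0.52
eef_pos: [291.9, 446.7, 215.9]
tool_rot: [-3.141, -0.0, 2.84]
force: [1.1, -0.3, -0.5]
width: 42.6
gripper_force: 0.0
```

Call:
move_arm(targets="0 -2.9 -2.7 0.3 0 0 0;0 -2.9 -2.7 0.3 0 0 0;0 -2.9 -2.7 0.3 0 0 0;0 -2.9 -2.7 0.3 0 0 0;0 -2.9 -2.7 0.3 0 0 0")

```text
clock: 0.93
eef_pos: [390.2, 274.8, 201.1]
tool_rot: [-3.141, -0.0, 2.84]
force: [0.7, -0.1, 0.1]
width: 42.1
gripper_force: 0.0
```

Call:
move_arm(targets="0 -2.9 -2.7 0.3 0 0 0;0 -2.9 -2.7 0.3 0 0 0;0 -2.9 -2.7 0.3 0 0 0;0 -2.9 -2.7 0.3 0 0 0;0 -2.9 -2.7 0.3 0 0 0")

```text
clock: 1.35
eef_pos: [488.6, 102.8, 186.0]
tool_rot: [-3.141, -0.0, 2.84]
force: [0.9, 0.1, 0.4]
width: 42.8
gripper_force: 0.0
```

Call:
move_arm(targets="0 -2.9 -2.7 0.3 0 0 0;0 -2.9 -2.7 0.3 0 0 0;0 -2.9 -2.7 0.3 0 0 0;0 -2.9 -2.7 0.3 0 0 0;0 0 0 0 0 0 0")

```text
clock: 1.77
eef_pos: [569.8, -43.3, 173.7]
tool_rot: [-3.137, 0.005, 2.828]
force: [0.6, -0.8, 0.8]
width: 42.8
gripper_force: 0.0
```

```bash
python3 go.py 665.8 -203.7 70 113.7
```

```text
t 1.77 pos [569.8 -43.3 173.7] rot [-179.7    0.3  162.1] w 42.8 gf 0.0 F [ 0.6 -0.8  0.8] tau [-0.04 -0.03  0.02] q7 1.3
shift cm [-14.03 -12.25  10.5 ] turn [-0.15  0.38 48.36]
```

Call:
move_arm(targets="0 -2.8 -2.45 0.5 0 0 0;0 -2.8 -2.45 0.5 0 0 0;0 -2.8 -2.45 0.5 0 0 0;0 -2.8 -2.45 0.5 0 0 0;0 -2.8 -2.45 0.5 0 0 0")

```text
clock: 2.18
eef_pos: [664.3, -192.8, 148.6]
tool_rot: [3.142, -0.001, 2.84]
force: [0.2, 0.1, 0.0]
width: 42.8
gripper_force: 0.0
```

Call:
move_arm(targets="0 0 0 1.0 0 0 7;0 0 0 1.0 0 0 7;0 0 0 1.0 0 0 7;0 0 0 1.0 0 0 7;0 0 0 1.0 0 0 7")

```text
clock: 2.6
eef_pos: [663.6, -191.2, 98.2]
tool_rot: [-3.141, -0.001, 2.223]
force: [0.1, -0.2, -0.1]
width: 42.8
gripper_force: 0.0
```

Call:
move_arm(targets="0 0 0 1.0 0 0 7;0 0 0 0.5 0 0 6.5;0 0 0 0 0 0 0;0 0 0 0 0 0 0")

```text
clock: 2.93
eef_pos: [663.6, -191.0, 83.6]
tool_rot: [-3.14, -0.001, 1.997]
force: [0.2, -0.4, 0.2]
width: 42.6
gripper_force: 0.0
```

```bash
python3 go.py 665.8 -203.7 15 113.7;python3 -c "
from cell import read_state;print(read_state()['qpos'].round(2))"
```

```text
t 2.93 pos [ 663.6 -191.    83.6] rot [-179.9   -0.   114.4] w 42.6 gf 0.0 F [ 0.2 -0.4  0.2] tau [-0.02  0.03  0.02] q7 0.87
shift cm [-1.25 -0.32  6.86] turn [-0.08 -0.04  0.71]
[ 0.11  0.87  0.24  1.51 -0.25  0.8   0.87]
```

Call:
move_arm(targets="0 -1.25 -0.32 2 0 0 0.7;0 0 0 2.5 0 0 0;0 0 0 1.6 0 0 0;0 0 0 0.7 0 0 0;0 0 0 0 0 0 0")

```text
clock: 3.35
eef_pos: [664.9, -203.1, 14.4]
tool_rot: [-3.139, -0.003, 1.983]
force: [-0.1, 0.1, 0.3]
width: 42.9
gripper_force: 0.0
```

Call:
move_arm(targets="-1 0 0 0 0 0 0;-1 0 0 0 0 0 0;-1 0 0 0 0 0 0;-1 0 0 0 0 0 0;-1 0 0 0 0 0 0")

```text
clock: 3.77
eef_pos: [667.5, -204.5, 18.0]
tool_rot: [3.139, 0.002, 1.981]
force: [-0.4, 0.7, 6.4]
width: 10.7
gripper_force: 61.7
```

```bash
python3 go.py 665.8 -203.7 60 113.7
```

```text
t 3.77 pos [ 667.5 -204.5   18. ] rot [1.799e+02 1.000e-01 1.135e+02] w 10.7 gf 61.7 F [-0.4  0.7  6.4] tau [0.03 0.12 0.06] q7 0.89
shift cm [ 0.13 -0.12 -4.2 ] turn [ 0.13  0.1  -0.17]
```

Call:
move_arm(targets="-1 0 0 -1 0 0 0;-1 0 0 -2.5 0 0 0;-1 0 0 -3 0 0 6;-1 0 0 -2.5 0 0 7;-1 0 0 -1 0 0 7")

```text
clock: 4.18
eef_pos: [668.1, -205.2, 121.0]
tool_rot: [3.136, 0.002, 1.626]
force: [0.7, -1.2, -0.4]
width: 10.7
gripper_force: 60.8
```

Call:
move_arm(targets="-1 0 0 0 0 0 7;-1 0 0 0 0 0 0;-1 0 0 0 0 0 0")

```text
clock: 4.43
eef_pos: [665.9, -203.8, 116.3]
tool_rot: [-3.141, -0.0, 1.514]
force: [-0.7, -0.6, -1.7]
width: 10.8
gripper_force: 60.8
```

```bash
python3 go.py 512.4 26.5 110 86.5
```

```text
t 4.43 pos [ 665.9 -203.8  116.3] rot [-180.    -0.    86.7] w 10.8 gf 60.8 F [-0.7 -0.6 -1.7] tau [ 0.02 -0.05 -0.02] q7 0.5
shift cm [ 22.11 -16.64   0.65] turn [-0.05 -0.    0.22]
```

Call:
move_arm(targets="-1 2.7 -2.1 0 0 0 0;-1 2.8 -2.1 0 0 0 0;-1 2.8 -2.1 0 0 0 0;-1 2.8 -2.1 0 0 0 0;-1 2.8 -2.1 0 0 0 0")

```text
clock: 4.85
eef_pos: [568.2, -57.8, 115.7]
tool_rot: [-3.14, -0.0, 1.513]
force: [0.5, -0.2, -0.5]
width: 10.8
gripper_force: 60.8
```

Call:
move_arm(targets="-1 2.8 -2.1 0 0 0 0;-1 2.7 -2.0 0.5 0 0 0;-1 2.7 -2.0 2.5 0 0 0.2;-1 0 0 2 0 0 0;-1 0 0 0 0 0 0")

```text
clock: 5.27
eef_pos: [510.2, 29.1, 63.4]
tool_rot: [-3.134, -0.001, 1.514]
force: [0.4, 0.4, 1.1]
width: 10.9
gripper_force: 60.8
```

Run:
```python
from go import go
from cell import cams
from lib import *
go(512.4,26.5,30,86.5)
for n in("top","side"):
    d=cams.get_image(n);np.save(n+"1.npy",d,allow_pickle=True)
    c=proj([[512,28,50]],d)[0].astype(int);print(n,c)
    I=cv2.resize(d["color"][max(c[1]-50,0):c[1]+50,c[0]-65:c[0]+65,::-1],(520,400),interpolation=cv2.INTER_CUBIC)
    cv2.imwrite(f"pics/h_{n}.png",I)
a=[cv2.imread(f"pics/h_{n}.png") for n in("top","side")]
cv2.imwrite("pics/h.png",cv2.resize(np.hstack(a),(800,308)))
```

```text
t 5.27 pos [510.2  29.1  63.4] rot [-1.795e+02 -1.000e-01  8.670e+01] w 10.9 gf 60.8 F [0.4 0.4 1.1] tau [-0.12 -0.   -0.01] q7 0.31
shift cm [-0.25  0.27  3.34] turn [-0.45 -0.05  0.24]
top [274 220]
side [282 185]
```

View pics/h.png

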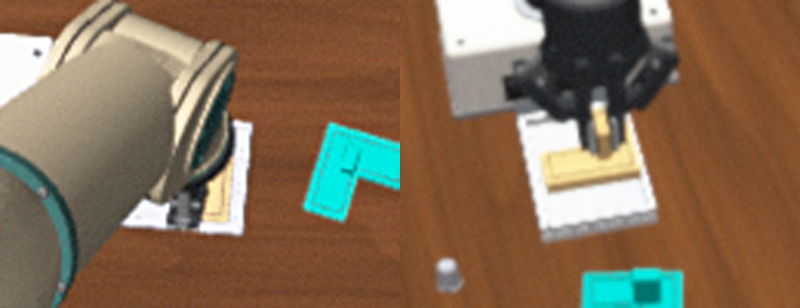

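Run:
```python
from lib import *
s=load("side1.npy");k=1/3.077
q=np.array([217,135])-.4
I=np.array([[548,182],[640,171],[543,154],[549,191],[640,179]])
I=(I-[400,0])*k+q
M=np.array([[-39,39,12],[-39,-39,12],[-2,39,12],[-39,39,0],[-39,-39,0]],float)
for z in(46,49):
    r=least_squares(lambda p:(proj(place(M,p,z),s)-I).ravel(),[505,42,1.51]);p=r.x
    print(p.round(2),np.degrees(p[2]),r.fun.round(1),"tab",place(np.array([[-12,-12,0.]]),p).round(1))
# colour mask fit, wood in front of fingers
x0,y0,w,h=255,180,50,30
c=cv2.cvtColor(s["color"][y0:y0+h,x0:x0+w],cv2.COLOR_RGB2HSV)
m=((c[...,1]>60)&(c[...,0]>10)&(c[...,0]<32)&(c[...,2]>150)).astype(np.uint8)
for r in m:print("".join(".#"[v] for v in r))
```

```text
[503.02  40.05   1.46] 83.7931503312475 [-0.7  0.3  0.8 -0.4 -0.6 -1.1 -0.5  0.7  1.   0.3] tab [[513.7  26.8   0. ]]
[502.57  37.17   1.46] 83.78238557397891 [-0.7  0.3  0.9 -0.4 -0.6 -1.1 -0.6  0.7  1.1  0.3] tab [[513.2  23.9   0. ]]
...................................##..#..........
..................................###..#..........
....................#.......#....#####..#.........
...................##............#####..#.........
.............###########......########..#.........
........###################..##########..#........
........###############################...........
........###############################..#........
........###############################...........
.........###############################..........
.........###############################..........
.........###############################..........
.........###############################..........
.........#########################................
..........##################......................
..........############............................
..........######..................................
..................................................
..................................................
..................................................
..................................................
..................................................
..................................................
..................................................
..................................................
..................................................
..................................................
..................................................
..................................................
..................................................
```

```bash
python3 - <<'E'
from lib import *
s=load("side1.npy")
roi=(255,186,50,20);x0,y0,w,h=roi
c=cv2.cvtColor(s["color"][y0:y0+h,x0:x0+w],cv2.COLOR_RGB2HSV)
m=((c[...,1]>45)&(c[...,0]>10)&(c[...,0]<32)&(c[...,2]>140)).astype(float)
P=[DIE[0],DIE[1]]
for z in(45.4,):
  for yaw in(None,86.7):
    def cost(p):return np.abs(sil(P,[p[0],p[1],np.radians(86.7) if yaw else p[2]/50],s,roi,z)-m).sum()
    x=np.array([503,40,1.5*50])
    for st in(6,2,1):
        r=minimize(cost,x,method="Nelder-Mead",options=dict(initial_simplex=x+st*np.array([[0,0,0],[1,0,0],[0,1,0],[0,0,1.]])));x=r.x
    p=[x[0],x[1],np.radians(86.7) if yaw else x[2]/50]
    print(z,np.round(p,2),np.degrees(p[2]).round(1),r.fun/m.sum(),"tab",place(np.array([[-12,-12,0.]]),p).round(1))
E
python3 go.py 512.4 26.5 30 86.5
```

```text
45.4 [502.02  43.72   1.48] 84.6 0.2856950695845621 tab [[512.8  30.6   0. ]]
45.4 [501.43  43.57   1.51] 86.7 0.2903098970458896 tab [[512.7  30.9   0. ]]
t 5.37 pos [514.   25.7  66.2] rot [-179.9    0.    86.4] w 11.1 gf 60.8 F [ 0.3  0.  -0.1] tau [-0.01 -0.02 -0.03] q7 0.31
shift cm [ 0.08 -0.16  3.62] turn [-0.06  0.04 -0.11]
```

```bash
cat > held.py <<'E'
from lib import *
from cell import cams,read_state
def held(parts,z,x0,roi,crop,name):
    d=cams.get_image("side");np.save(name+".npy",d,allow_pickle=True)
    x,y,w,h=roi;c=cv2.cvtColor(d["color"][y:y+h,x:x+w],cv2.COLOR_RGB2HSV)
    m=((c[...,1]>45)&(c[...,0]>10)&(c[...,0]<32)&(c[...,2]>140)).astype(np.uint8)
    for r in m:print("".join(".#"[v] for v in r))
    def cost(p):return np.abs(sil(parts,[p[0],p[1],p[2]/50],d,roi,z)-m).sum()
    b=np.array([x0[0],x0[1],x0[2]*50])
    for st in(6,2,1):
        r=minimize(cost,b,method="Nelder-Mead",options=dict(initial_simplex=b+st*np.array([[0,0,0],[1,0,0],[0,1,0],[0,0,1.]])));b=r.x
    p=np.array([b[0],b[1],b[2]/50]);print("die",p.round(2),np.degrees(p[2]).round(1),"cost",r.fun/m.sum(),"tab",place(np.array([[-12,-12,0.]]),p).round(1))
    ov=d["color"][...,::-1].copy();a,b2,cw,ch=crop
    big=cv2.resize(ov[b2:b2+ch,a:a+cw],None,fx=6,fy=6,interpolation=cv2.INTER_CUBIC)
    for bx in parts:
        q=(proj(place(bx,p,z),d)-[a-.5,b2-.5])*6;cv2.polylines(big,[cv2.convexHull(q.astype(np.int32))],True,(0,0,255),1)
    for X,zz in((((42,62),(42,-62),(-42,-62),(-42,62)),18),(((48,68),(48,-68),(-48,-68),(-48,68)),18)):
        q=(proj(place(np.array([[*v,zz] for v in X],float),[502.87,58.86,-.062]),d)-[a-.5,b2-.5])*6;cv2.polylines(big,[q.astype(np.int32)],True,(255,0,0),1)
    cv2.imwrite("pics/"+name+".png",big);return p
E
python3 - <<'E'
from held import *
from go import go
go(512.4,26.5,30,86.5)
held([DIE[0],DIE[1]],48,[503,40,1.5],(255,184,50,22),(235,140,90,80),"held1")
E
```

```text
t 5.37 pos [514.   25.7  66.2] rot [-179.9    0.    86.4] w 11.1 gf 60.8 F [ 0.3  0.  -0.1] tau [-0.01 -0.02 -0.03] q7 0.31
shift cm [ 0.08 -0.16  3.62] turn [-0.06  0.04 -0.11]
...........##############...##################....
.........#################################..####..
.........#######################################..
.........######################################...
.........###################################.##.##
.........#######################################..
.........#######################################..
.........#################################.#####..
..........###############################...#####.
..........#########################.........#####.
..........###################..............#######
..........##############......................####
...........######............................#####
...........#..................................####
..............................................####
..............................................####
.....#.........................................###
.............................................##.##
.............................................##..#
..............................................#.##
.............................................##.#.
..............................................##.#
die [504.75  40.82   1.51] 86.4 cost 0.2634949364361129 tab [[516.   28.1   0. ]]
```

View pics/held1.png

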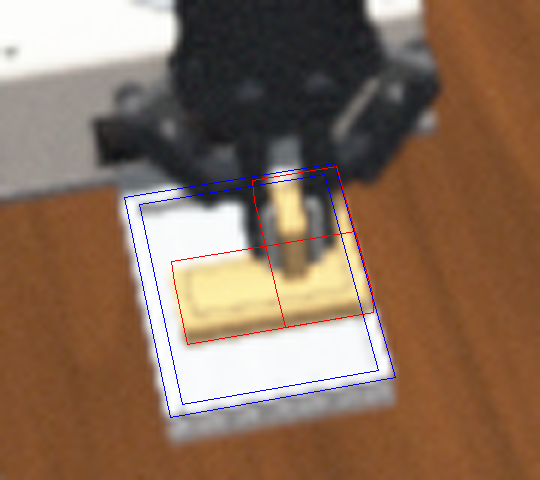

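Call:
move_arm(targets="-1 -0.06 -0.2 0 0 0 0;-1 0 0 1 0 0 0;-1 0 0 1 0 0 0;-1 0 0 0.7 0 0 0;-1 0 0 0 0 0 0")

```text
clock: 5.83
eef_pos: [511.0, 25.6, 37.8]
tool_rot: [-3.139, 0.0, 1.506]
force: [0.6, -0.0, -0.9]
width: 10.5
gripper_force: 60.8
```

Call:
move_arm(targets="-1 0 0 0.5 0 0 0;-1 0 0 0.4 0 0 0;-1 0 0 0.3 0 0 0;-1 0 0 0 0 0 0;-1 0 0 0 0 0 0")

```text
clock: 6.25
eef_pos: [512.0, 25.8, 27.3]
tool_rot: [-3.141, 0.0, 1.506]
force: [0.5, 0.1, -1.0]
width: 10.3
gripper_force: 60.8
```

```bash
python3 go.py 512 25.2 26 86.5
```

```text
t 6.25 pos [512.   25.8  27.3] rot [-180.     0.    86.3] w 10.3 gf 60.8 F [ 0.5  0.1 -1. ] tau [-0.04  0.02 -0.02] q7 0.34
shift cm [-0.06  0.    0.13] turn [-0.02  0.   -0.19]
```

Call:
move_arm(targets="-1 0 0 0.15 0 0 0;-1 0 0 0 0 0 0;0 0 0 0 0 0 0;0 0 0 0 0 0 0;0 0 0 0 0 0 0")

```text
clock: 6.67
eef_pos: [512.2, 25.9, 26.1]
tool_rot: [3.141, -0.0, 1.506]
force: [-0.7, -1.1, -0.1]
width: 42.3
gripper_force: 0.0
```

Call:
move_arm(targets="0 0 0 -1 0 0 0;0 0 0 -3 0 0 0;0 0 0 -3 0 0 0;0 -3.5 0 -2 0 0 0;0 -4 0 0 0 0 0")

```text
clock: 7.08
eef_pos: [510.5, -46.5, 120.1]
tool_rot: [3.134, -0.002, 1.514]
force: [1.0, -1.4, 0.3]
width: 42.9
gripper_force: 0.0
```

Call:
move_arm(targets="0 -4 0 0 0 0 0;0 -4 0 0 0 0 0;0 -4 0 0 0 0 0;0 0 0 0 0 0 0;0 0 0 0 0 0 0")

```text
clock: 7.5
eef_pos: [498.9, -172.3, 116.9]
tool_rot: [3.141, 0.002, 1.5]
force: [0.6, 1.1, -0.6]
width: 42.5
gripper_force: 0.0
```

Run:
```python
from lib import *
from cell import cams
from go import go
go(475.2,-252.9,60,99.6)
t=cams.get_image("top");np.save("top2.npy",t);d=cams.get_image("side");np.save("side2.npy",d)
I=[cv2.resize(t["color"][195:255,225:305,::-1],(400,300),interpolation=cv2.INTER_CUBIC),cv2.resize(d["color"][155:218,240:324,::-1],(400,300),interpolation=cv2.INTER_CUBIC)]
cv2.imwrite("pics/p2.png",np.hstack(I))
```

```text
t 7.5 pos [ 498.9 -172.3  116.9] rot [1.799e+02 1.000e-01 8.590e+01] w 42.5 gf 0.0 F [ 0.6  1.1 -0.6] tau [ 0.04 -0.02  0.03] q7 0.59
shift cm [-8.2 -1.8  5.7] turn [  0.05   0.1  -13.66]
```

View pics/p2.png

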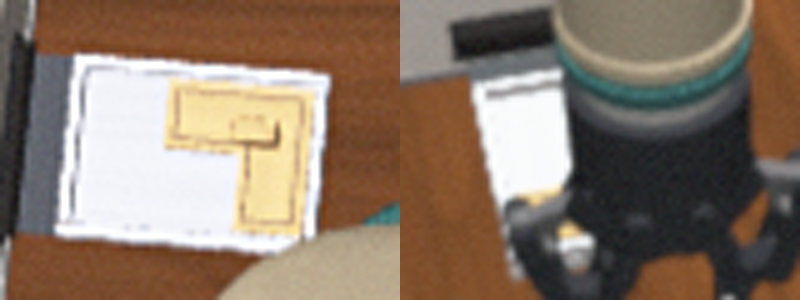

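The top picture shows die A seated flat in the near end, with its L corner by the end wall at crop (310,90). Next I fit its pose in the tray and move on to B.

Run:
```python
from lib import *
t=load("top2.npy");roi=(255,206,38,40);x,y,w,h=roi
c=cv2.cvtColor(t["color"][y:y+h,x:x+w],cv2.COLOR_RGB2HSV)
m=((c[...,1]>45)&(c[...,0]>14)&(c[...,0]<32)&(c[...,2]>200)).astype(float)
r=fit(DIE,[501,40,1.51],[(t,m,roi)],8);p=r[0];print(p.round(3),np.degrees(p[2]),r[1])
P=np.array([501.77,61.47,-.060]);d=p[:2]-P[:2];c,s=np.cos(P[2]),np.sin(P[2]);print("press frame",d[0]*c+d[1]*s,-d[0]*s+d[1]*c)
```

```text
[501.559  39.567   1.514] 86.72228864115827 0.11213850088530396
press frame 1.1032085503994484 -21.876101972313712
```

Call:
move_arm(targets="0 -4.1 -0.9 0 0 0 0;0 -4.1 -0.9 0 0 0 0;0 0 0 2 0 0 -7;0 0 0 2 0 0 -6.6;0 0 0 0 0 0 0")

```text
clock: 8.02
eef_pos: [475.0, -246.0, 73.5]
tool_rot: [-3.138, -0.005, 1.749]
force: [-0.4, 0.0, -0.1]
width: 42.9
gripper_force: 0.0
```

Call:
move_arm(targets="0 0 0 0 0 0 0;0 0 0 0 0 0 0")

```text
clock: 8.18
eef_pos: [477.3, -247.4, 76.5]
tool_rot: [3.141, -0.0, 1.743]
force: [-0.6, 0.0, -0.2]
width: 42.9
gripper_force: 0.0
```

```bash
python3 go.py 475.2 -252.9 19 99.6
```

```text
t 8.18 pos [ 477.3 -247.4   76.5] rot [180.   -0.   99.9] w 42.9 gf 0.0 F [-0.6  0.  -0.2] tau [0.06 0.01 0.01] q7 0.91
shift cm [-0.51 -0.31  5.75] turn [ 0.03 -0.02  0.29]
```

Call:
move_arm(targets="0 -0.51 -0.31 1.5 0 0 0.3;0 0 0 2 0 0 0;0 0 0 1.5 0 0 0;0 0 0 0.7 0 0 0;0 0 0 0 0 0 0")

```text
clock: 8.6
eef_pos: [474.3, -253.3, 18.5]
tool_rot: [-3.141, -0.001, 1.739]
force: [0.2, -1.2, 0.1]
width: 42.9
gripper_force: 0.0
```

Call:
move_arm(targets="0 0 0 0 0 0 0;-1 0 0 0 0 0 0;-1 0 0 0 0 0 0;-1 0 0 0 0 0 0;-1 0 0 0 0 0 0")

```text
clock: 9.02
eef_pos: [475.1, -254.6, 20.0]
tool_rot: [3.14, 0.001, 1.738]
force: [-0.6, -0.2, 6.5]
width: 11.3
gripper_force: 59.4
```

Call:
move_arm(targets="-1 0 0 0 0 0 0")

```text
clock: 9.1
eef_pos: [475.1, -254.6, 20.0]
tool_rot: [3.14, 0.001, 1.738]
force: [-0.7, 0.4, 7.2]
width: 10.5
gripper_force: 59.4
```

```bash
python3 go.py 475.3 -253.2 100 99.6
```

```text
t 9.1 pos [ 475.1 -254.6   20. ] rot [179.9   0.   99.6] w 10.5 gf 59.4 F [-0.7  0.4  7.2] tau [0.18 0.12 0.  ] q7 0.95
shift cm [ 0.13  0.06 -8.  ] turn [0.09 0.05 0.  ]
```

Call:
move_arm(targets="-1 0 0 -1 0 0 0;-1 0 0 -2.5 0 0 0;-1 0 0 -3 0 0 6.6;-1 0 0 -2.5 0 0 6.6;-1 0 0 -1 0 0 0")

```text
clock: 9.52
eef_pos: [475.6, -255.3, 122.5]
tool_rot: [3.137, 0.002, 1.504]
force: [0.3, 0.5, -1.2]
width: 10.6
gripper_force: 58.6
```

Call:
move_arm(targets="-1 3.8 0 0 0 0 0;-1 4 0 0 0 0 0;-1 4 0 0 0 0 0;-1 4 0 0 0 0 0;-1 4 0 0 0 0 0")

```text
clock: 9.93
eef_pos: [486.1, -55.0, 119.0]
tool_rot: [-3.141, -0.0, 1.51]
force: [0.3, -0.3, -0.4]
width: 10.7
gripper_force: 58.6
```

Call:
move_arm(targets="-1 4 0 0 0 0 0;-1 4 0 0 0 0 0;-1 3 0 0 0 0 0;-1 0 0 0 0 0 0;-1 0 0 0 0 0 0")

```text
clock: 10.35
eef_pos: [493.1, 55.4, 118.7]
tool_rot: [-3.141, -0.0, 1.515]
force: [-0.4, -1.2, -0.4]
width: 11.1
gripper_force: 58.7
```

```bash
python3 go.py 491.2 92 70 86.4
```

```text
t 10.35 pos [493.1  55.4 118.7] rot [-180.    -0.    86.8] w 11.1 gf 58.7 F [-0.4 -1.2 -0.4] tau [-0.06 -0.04  0.02] q7 0.23
shift cm [ 3.64 -0.39  4.87] turn [-0.05 -0.03  0.42]
```

Call:
move_arm(targets="-1 2 -0.2 0.5 0 0 0.4;-1 1.6 -0.2 2 0 0 0;-1 0 0 2.4 0 0 0;-1 0 0 1.4 0 0 0;-1 0 0 0 0 0 0")

```text
clock: 10.77
eef_pos: [490.0, 87.3, 53.7]
tool_rot: [-3.137, 0.002, 1.5]
force: [-0.1, -0.5, -1.0]
width: 10.8
gripper_force: 58.6
```

Call:
move_arm(targets="-1 0 0 0 0 0 0;-1 0 0 0 0 0 0")

```text
clock: 10.93
eef_pos: [492.5, 87.8, 56.7]
tool_rot: [3.141, 0.0, 1.499]
force: [0.5, 0.0, -1.1]
width: 10.6
gripper_force: 58.6
```

```bash
python3 go.py 491.2 92 40 86.4
```

```text
t 10.93 pos [492.5  87.8  56.7] rot [179.9   0.   85.9] w 10.6 gf 58.6 F [ 0.5  0.  -1.1] tau [ 0.04 -0.06 -0.05] q7 0.22
shift cm [ 0.41 -0.16  1.67] turn [ 0.06  0.02 -0.49]
```

Call:
move_arm(targets="-1 0.41 -0.16 0 0 0 -0.5;-1 0 0 0.8 0 0 0;-1 0 0 0.8 0 0 0;-1 0 0 0 0 0 0;-1 0 0 0 0 0 0")

```text
clock: 11.35
eef_pos: [490.2, 93.3, 39.4]
tool_rot: [-3.14, 0.0, 1.51]
force: [-0.7, 0.3, -1.3]
width: 10.3
gripper_force: 58.6
```

```bash
python3 go.py 491.2 92 28.5 86.4
```

```text
t 11.35 pos [490.2  93.3  39.4] rot [-179.9    0.    86.5] w 10.3 gf 58.6 F [-0.7  0.3 -1.3] tau [-0.04  0.03 -0.  ] q7 0.24
shift cm [-0.12  0.11  1.09] turn [-0.07  0.01  0.11]
```

Call:
move_arm(targets="-1 -0.1 0.1 0.2 0 0 0;-1 0 0 0.4 0 0 0;-1 0 0 0.4 0 0 0;-1 0 0 0 0 0 0;-1 0 0 0 0 0 0")

```text
clock: 11.77
eef_pos: [491.3, 92.3, 29.6]
tool_rot: [-3.141, 0.0, 1.51]
force: [0.3, -0.4, -1.5]
width: 11.2
gripper_force: 58.6
```

```bash
python3 go.py 491.2 92 28.5 86.4
```

```text
t 11.77 pos [491.3  92.3  29.6] rot [-180.     0.    86.5] w 11.2 gf 58.6 F [ 0.3 -0.4 -1.5] tau [-0.03  0.01  0.02] q7 0.25
shift cm [-0.03 -0.01  0.11] turn [-0.04  0.01  0.1 ]
```

Call:
move_arm(targets="-1 0 0 0.15 0 0 0;-1 0 0 0 0 0 0;0 0 0 0 0 0 0;0 0 0 0 0 0 0;0 0 0 0 0 0 0")

```text
clock: 12.18
eef_pos: [491.7, 92.3, 28.6]
tool_rot: [3.141, -0.0, 1.51]
force: [-0.4, 0.0, -0.3]
width: 42.6
gripper_force: 0.0
```

Call:
move_arm(targets="0 0 0 -1 0 0 0;0 0 0 -3 0 0 0;0 0 0 -3.5 0 0 7;0 0 0 -3.5 0 0 7;0 0 0 -2.5 0 0 7")

```text
clock: 12.6
eef_pos: [492.2, 92.3, 166.8]
tool_rot: [3.14, -0.003, 1.137]
force: [1.2, -0.2, -0.4]
width: 42.8
gripper_force: 0.0
```

Call:
move_arm(targets="0 0 0 -1 0 0 7;0 0 0 0 0 0 7;0 0 0 0 0 0 7;0 0 0 0 0 0 7;0 0 0 0 0 0 0")

```text
clock: 13.02
eef_pos: [491.4, 92.7, 174.1]
tool_rot: [3.142, -0.0, 0.652]
force: [0.0, 0.5, -0.6]
width: 42.8
gripper_force: 0.0
```

```bash
python3 go.py 510.7 210.3 150 36.6
```

```text
t 13.02 pos [491.4  92.7 174.1] rot [180.   -0.   37.4] w 42.8 gf 0.0 F [ 0.   0.5 -0.6] tau [ 0.01  0.03 -0.01] q7 -0.53
shift cm [ 8.67 -8.18  2.41] turn [ 0.   -0.02  0.76]
```

Call:
move_arm(targets="0 2.9 -2.7 0 0 0 0;0 2.9 -2.7 0 0 0 0;0 2.9 -2.8 0.5 0 0 0.8;0 0 0 0 0 0 0;0 0 0 0 0 0 0")

```text
clock: 13.43
eef_pos: [510.0, 213.3, 168.0]
tool_rot: [-3.141, 0.0, 0.65]
force: [-1.4, -1.1, -0.1]
width: 42.5
gripper_force: 0.0
```

Run:
```python
from lib import *
from cell import cams
from go import go
go(510.7,210.3,91,36.6)
t=cams.get_image("top");np.save("top3.npy",t);d=cams.get_image("side");np.save("side3.npy",d)
I=[cv2.resize(t["color"][195:255,225:305,::-1],(400,300),interpolation=cv2.INTER_CUBIC),cv2.resize(d["color"][155:218,240:324,::-1],(400,300),interpolation=cv2.INTER_CUBIC)]
cv2.imwrite("pics/p3.png",np.hstack(I))
```

```text
t 13.43 pos [510.  213.3 168. ] rot [-179.9    0.    37.2] w 42.5 gf 0.0 F [-1.4 -1.1 -0.1] tau [-0.06 -0.03  0.05] q7 -0.74
shift cm [-0.13  0.29  7.7 ] turn [-0.05  0.03  0.62]
```

View pics/p3.png

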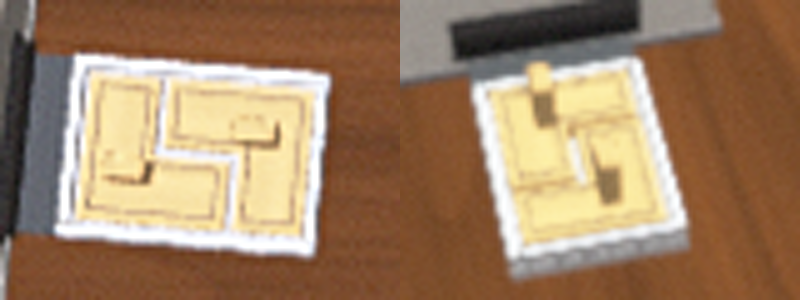

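Both dies lie flat and interlocked in the tray. Next I descend on the dial.

Call:
move_arm(targets="0 -0.13 0.29 2 0 0 0.6;0 0 0 2.5 0 0 0;0 0 0 2 0 0 0;0 0 0 1 0 0 0;0 0 0 0 0 0 0")

```text
clock: 13.95
eef_pos: [510.1, 205.4, 92.1]
tool_rot: [-3.141, 0.004, 0.628]
force: [-0.5, 0.0, 0.4]
width: 42.8
gripper_force: 0.0
```

```bash
python3 go.py 510.7 210.3 92 36.6
```

```text
t 13.95 pos [510.1 205.4  92.1] rot [-180.     0.2   36. ] w 42.8 gf 0.0 F [-0.5  0.   0.4] tau [ 0.    0.01 -0.  ] q7 -0.66
shift cm [ 0.34 -0.36  0.01] turn [-0.05  0.21 -0.59]
```

Call:
move_arm(targets="0 0 0 0 0 0 0;0 0 0 0 0 0 0")

```text
clock: 14.12
eef_pos: [512.3, 206.7, 94.7]
tool_rot: [3.141, -0.002, 0.629]
force: [-0.2, -0.0, 0.5]
width: 42.8
gripper_force: 0.0
```

```bash
python3 go.py 510.7 210.3 92 36.6
```

```text
t 14.12 pos [512.3 206.7  94.7] rot [ 1.80e+02 -1.00e-01  3.61e+01] w 42.8 gf 0.0 F [-0.2 -0.   0.5] tau [-0.04  0.04 -0.07] q7 -0.66
shift cm [ 0.08 -0.38  0.27] turn [ 0.04 -0.1  -0.53]
```

Call:
move_arm(targets="0 0.08 -0.38 0.2 0 0 0;0 0 0 0 0 0 0;0 0 0 0 0 0 0")

```text
clock: 14.37
eef_pos: [509.8, 211.5, 91.9]
tool_rot: [-3.141, -0.001, 0.631]
force: [0.5, -0.2, 1.1]
width: 42.9
gripper_force: 0.0
```

Call:
move_arm(targets="-1 0 0 0 0 0 0;-1 0 0 0 0 0 0;-1 0 0 0 0 0 0;-1 0 0 0 0 0 0;-1 0 0 0 0 0 0")

```text
clock: 14.78
eef_pos: [509.4, 211.5, 91.8]
tool_rot: [-3.14, -0.0, 0.631]
force: [-1.8, 0.9, 5.7]
width: 12.8
gripper_force: 59.5
```

```bash
python3 go.py 510.7 210.3 92 -3.4
```

```text
t 14.78 pos [509.4 211.5  91.8] rot [-179.9   -0.    36.1] w 12.8 gf 59.5 F [-1.8  0.9  5.7] tau [ 0.3   0.44 -0.02] q7 -0.66
shift cm [ 0.03  0.17 -0.02] turn [-8.000e-02  2.000e-02  3.954e+01]
```

Call:
move_arm(targets="-1 0 0 0 0 0 6;-1 0 0 0 0 0 6;-1 0 0 0 0 0 6;-1 0 0 0 0 0 6;-1 0 0 0 0 0 6")

```text
clock: 15.2
eef_pos: [509.1, 212.3, 91.8]
tool_rot: [-3.139, 0.001, 0.103]
force: [-3.5, 2.9, 7.1]
width: 12.8
gripper_force: 60.2
```

Call:
move_arm(targets="-1 0 0 0 0 0 5;-1 0 0 0 0 0 4;-1 0 0 0 0 0 2;-1 0 0 0 0 0 0;-1 0 0 0 0 0 0")

```text
clock: 15.62
eef_pos: [509.1, 212.6, 91.8]
tool_rot: [-3.139, 0.002, -0.084]
force: [-2.4, 3.7, 6.5]
width: 13.0
gripper_force: 60.2
```

```bash
python3 go.py 510.7 210.3 92 -3.4
```

```text
t 15.62 pos [509.1 212.6  91.8] rot [-1.799e+02  1.000e-01 -4.800e+00] w 13.0 gf 60.2 F [-2.4  3.7  6.5] tau [0.66 0.61 0.06] q7 -1.22
shift cm [ 0.18  0.22 -0.02] turn [-0.15  0.09 -1.41]
```

Call:
move_arm(targets="-1 0 0 0 0 0 1.5;-1 0 0 0 0 0 1.5;-1 0 0 0 0 0 0;-1 0 0 0 0 0 0")

```text
clock: 15.95
eef_pos: [509.0, 212.6, 91.8]
tool_rot: [-3.14, 0.002, -0.132]
force: [-3.7, 2.7, 7.4]
width: 12.8
gripper_force: 64.0
```

```bash
python3 go.py 510.7 210.3 92 -3.4
```

```text
t 15.95 pos [509.  212.6  91.8] rot [-1.799e+02  1.000e-01 -7.600e+00] w 12.8 gf 64.0 F [-3.7  2.7  7.4] tau [0.6  0.63 1.01] q7 -1.27
shift cm [ 0.2   0.21 -0.02] turn [-0.11  0.11 -4.18]
```

At the stop, with 1 N m of torque and the tool at -7.6°. Now I back off about 84°, to tool yaw 76.6°.

Call:
move_arm(targets="-1 0 0 0 0 0 -6;-1 0 0 0 0 0 -6;-1 0 0 0 0 0 -6;-1 0 0 0 0 0 -6;-1 0 0 0 0 0 -6")

```text
clock: 16.37
eef_pos: [509.2, 211.8, 91.8]
tool_rot: [-3.14, 0.0, 0.391]
force: [-1.8, 1.4, 3.0]
width: 13.2
gripper_force: 59.4
```

Call:
move_arm(targets="-1 0 0 0 0 0 -6;-1 0 0 0 0 0 -6;-1 0 0 0 0 0 -6;-1 0 0 0 0 0 -6;-1 0 0 0 0 0 -6")

```text
clock: 16.78
eef_pos: [509.8, 211.1, 91.8]
tool_rot: [-3.141, -0.001, 0.915]
force: [-1.8, -0.2, 5.1]
width: 12.8
gripper_force: 59.6
```

Call:
move_arm(targets="-1 0 0 0 0 0 -6;-1 0 0 0 0 0 -6;-1 0 0 0 0 0 -4;-1 0 0 0 0 0 0;-1 0 0 0 0 0 0")

```text
clock: 17.2
eef_pos: [510.2, 210.9, 91.8]
tool_rot: [3.141, -0.001, 1.187]
force: [-0.4, 1.2, 4.3]
width: 13.2
gripper_force: 59.8
```

```bash
python3 go.py 510.7 210.3 92 76.6
```

```text
t 17.2 pos [510.2 210.9  91.8] rot [ 1.8e+02 -1.0e-01  6.8e+01] w 13.2 gf 59.8 F [-0.4  1.2  4.3] tau [0.19 0.07 0.08] q7 -0.25
shift cm [-0.04  0.07 -0.02] turn [ 0.03 -0.05 -8.61]
```

Call:
move_arm(targets="-1 0 0 0 0 0 -4.5;-1 0 0 0 0 0 -4;-1 0 0 0 0 0 0;-1 0 0 0 0 0 0")

```text
clock: 17.53
eef_pos: [510.4, 210.8, 91.8]
tool_rot: [3.14, -0.001, 1.334]
force: [1.4, 1.2, 5.2]
width: 13.2
gripper_force: 59.9
```

```bash
python3 go.py 510.7 210.3 92 76.6
```

```text
t 17.53 pos [510.4 210.8  91.8] rot [179.9  -0.   76.4] w 13.2 gf 59.9 F [1.4 1.2 5.2] tau [ 0.23 -0.03  0.08] q7 -0.14
shift cm [-0.05  0.04 -0.02] turn [ 0.07 -0.04 -0.18]
```

Now I release, lift, and clear away to the side for a final check.

Call:
move_arm(targets="0 0 0 0 0 0 0;0 0 0 0 0 0 0;0 0 0 0 0 0 0;0 0 0 0 0 0 0;0 0 0 -1 0 0 0")

```text
clock: 17.95
eef_pos: [508.3, 210.3, 100.1]
tool_rot: [-3.138, 0.002, 1.336]
force: [-1.0, -0.2, 0.6]
width: 42.9
gripper_force: 0.0
```

Call:
move_arm(targets="0 0 0 -2.5 0 0 0;0 0 0 -3 0 0 0;0 0 0 -3 0 0 0;0 0 -3 -1 0 0 0;0 4 0 0 0 0 0")

```text
clock: 18.37
eef_pos: [481.9, 247.1, 198.0]
tool_rot: [-3.132, 0.007, 1.324]
force: [-0.5, -2.0, -1.4]
width: 42.5
gripper_force: 0.0
```

Call:
move_arm(targets="0 4 0 0 0 0 0;0 4 0 0 0 0 0;0 4 0 0 0 0 0;0 4 0 0 0 0 0;0 4 0 0 0 0 0")

```text
clock: 18.78
eef_pos: [536.0, 453.2, 197.3]
tool_rot: [3.141, -0.0, 1.337]
force: [0.1, -0.4, -0.1]
width: 42.8
gripper_force: 0.0
```

Call:
move_arm(targets="0 0 0 0 0 0 0;0 0 0 0 0 0 0;0 0 0 0 0 0 0")

```text
clock: 19.03
eef_pos: [536.1, 450.0, 196.4]
tool_rot: [3.141, 0.002, 1.336]
force: [0.1, -0.7, 0.4]
width: 42.8
gripper_force: 0.0
```

Run:
```python
from lib import *
from cell import cams
t=cams.get_image("top");d=cams.get_image("side")
p=[502.35,60.3,-.058]
def mk(im,a,b,w,h):
    I=cv2.resize(im["color"][b:b+h,a:a+w,::-1],(400,400*h//w),interpolation=cv2.INTER_CUBIC)
    for k,c in((3,(255,0,0)),(4,(0,255,0)),(5,(0,0,255))):
        th=np.radians(20*k)
        for r in(22,):
            q=proj(place(np.array([[r*np.cos(th),150+r*np.sin(th),120]]),p),im)[0];q=(q-[a-.5,b-.5])*400/w;cv2.circle(I,tuple(int(v) for v in q),3,c,-1)
    return I
cv2.imwrite("pics/fin.png",np.hstack([mk(t,170,180,130,100),mk(d,215,105,130,100)]))
```

```text
(no output)
```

View pics/fin.png

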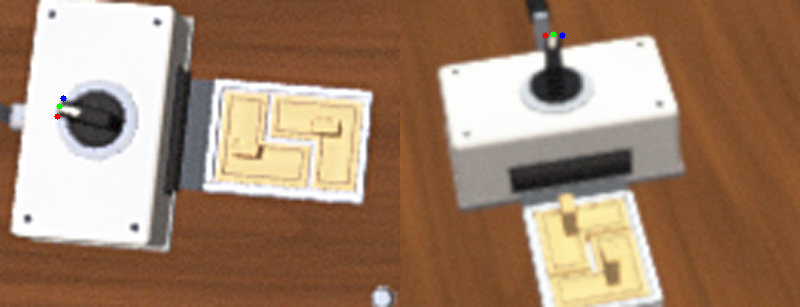

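The pointer lies on the green click-4 mark in both views. Both dies are seated flat and the robot is clear, so I hand in.

```bash
python3 -c "
from cell import order;print(order.finish_job())"
```

```text
the job is handed in; nothing more can be done
None
```

I handed the job in at about 19 s: both dies lie flat, tabs up, in the tray, and the dial was turned to its stop, backed off to click 4 and let go; I didn't compare the bystanders' positions before and after, and no verdict came back.

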